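Open the two-part adhesive tin with the unknown thread

TASK

Somebody has parked the ear defenders over the adhesive tin that stands in the steel holder: hang them by their headband over the bar of the hanger and let go of them. Then take the cap off that tin; one tin of the pair has a right-hand thread and the other a left-hand thread and nothing shows which is which, so feel which way the cap gives. Finish still holding the cap in the gripper, level and a few centimetres clear above its own tin, with the tin still down in its holder and the other tin and everything else left where they were.

Things in the scene. Friction and masses are not known exactly. Their poses are not given: they have to be found in the camera images.
- holder: low grey folded-steel frame screwed to the bench, a close fit (1.5 mm all round) round the foot of one tin so that it cannot turn; walls 28 mm high, 113 (x) x 71 (y) mm outside, with a screwed flange 20 mm long at each x end. Origin: its centre on the bench; x along the tin's long side.
- tin_1_mid (a point): One oblong metal tin, 104 (x) x 62 (y) x 92 mm high, about 0.6 kg, loose, with a neck 27 mm across rising 31 mm from the middle of its flat top. This point is its centre, 46 mm above the bench; z up. Both tins look alike; which one stands in the holder varies.
- tin_2_mid (a point): The other oblong metal tin, 104 (x) x 62 (y) x 92 mm high, about 0.6 kg, loose, with a neck 27 mm across rising 31 mm from the middle of its flat top. This point is its centre, 46 mm above the bench; z up. Both tins look alike; which one stands in the holder varies.
- cap_1_mid (a point): black screw cap of tin_1, 46 mm across, 30 mm tall. Point: its centre, when on 20 mm above the tin's flat top (112 mm above the bench); cap's lower edge 5 mm above the tin. Quick thread, finger-tight: turned its loosening way (unknown) it runs freely, lifts straight off after 55 to 85 degrees and stops at 90; the other way it stops dead at once. Unturned it cannot be pulled off.
- cap_2_mid (a point): black screw cap of tin_2, 46 mm across, 30 mm tall. Point: its centre, when on 20 mm above the tin's flat top (112 mm above the bench); cap's lower edge 5 mm above the tin. Quick thread, finger-tight: turned its loosening way (unknown) it runs freely, lifts straight off after 55 to 85 degrees and stops at 90; the other way it stops dead at once. Unturned it cannot be pulled off.
- ear_defenders: rigid ear defenders, 0.24 kg, standing on their two cups on the bench, astride the tin in the holder: an arch in their own y-z plane, 204 mm high. Grey cups, 62 (x) x 86 mm high, 96 mm apart inside, 180 mm (y) over all. Origin: on the ground midway between the cups; z up.
- headband (a point): centre of the black crown pad on top of the ear defenders' headband: 28 mm wide (x), 14 mm thick (z), 64 mm long (y), 197 mm above the cups' undersides. Grasp it across its 28 mm width. Free air below it down to the tin's cap (63 mm). For the cups to pass over the tin's cap it must rise 130 mm or more.
- hanger: dark slotted-angle steel upright, 295 mm high, on a bolted foot 100 mm square; its bar sticks out towards its own -x (roughly towards the robot). Origin: foot of the upright on the bench.
- bar (a point): where to hang the headband: on the axis of the hanger's steel bar, 240 mm above the bench, with the hanger's axes. The bar, 14 mm thick, runs along x from the upright (+70 mm from here) to a free end (-66 mm from here) that turns up to 264 mm. Hung, the crown pad lies across the bar, its centre 254 mm above the bench, a cup on each side.
- mixing_cup: paper mixing cup, 72 mm across, 85 mm high, near the holder. Leave alone. Origin: centre of underside.
- tape_roll: roll of packing tape lying flat, 100 mm across, 48 mm high. Leave alone. Origin: centre of underside.
- cartridge: white sealant cartridge standing upright, 49 mm across, 222 mm high. Leave alone. Origin: centre of underside.
- spreader: steel adhesive spreader, 110 x 120 mm plate, wooden handle on top, 42 mm high. Leave alone. Origin: centre of underside.
- tapping_block: wooden tapping block, 50 x 100 x 36 mm. Leave alone. Origin: centre of underside.
- tape_measure: tape measure standing, 70 x 36 x 64 mm. Leave alone. Origin: centre of underside.
Not all that is in view belongs to the job. What is shaped like the part that bears cap_2_mid but turquoise is not meant.

How it is judged:
On the way, in this order (a step that is already met when the one before it is completed fails the run):
1. the ear defenders hang by their headband on the bar, let go (height (world z) of headband above 0.235 m and horizontal distance between headband and bar below 0.06 m and contact force between ear_defenders and hanger above 0.5 N and contact force between the fingers and ear_defenders below 0.05 N), for 0.2 s.
2. the cap of the tin in the holder is off its neck, in the gripper (((horizontal distance between tin_1_mid and holder below 0.02 m and z of cap_1_mid in the frame of tin_1_mid above 0.093 m and contact force between the fingers and cap_1 above 1 N) or (horizontal distance between tin_2_mid and holder below 0.02 m and z of cap_2_mid in the frame of tin_2_mid above 0.093 m and contact force between the fingers and cap_2 above 1 N))), for 0.2 s.
At the end, for the whole second after the job is handed in: Tin in the holder upright and down (10 mm). Its cap gripped, at least 35 mm above where it sat, within 40 mm of the tin's axis, level within 0.3 rad, not touching the tin. Ear defenders resting on the hanger's bar, crown pad over 235 mm high and within 60 mm of the bar point, not touched by fingers (all of step 1 and ((horizontal distance between tin_1_mid and holder below 0.02 m and z of cap_1_mid in the frame of tin_1_mid above 0.101 m and horizontal distance between cap_1_mid and tin_1_mid below 0.04 m and angle between cap_1_mid's own z axis and vertical below 0.3 rad and contact force between the fingers and cap_1 above 1 N and contact force between cap_1 and tin_1 below 0.05 N and angle between tin_1_mid's own z axis and vertical below 0.1 rad and height (world z) of tin_1_mid below 0.056 m) or (horizontal distance between tin_2_mid and holder below 0.02 m and z of cap_2_mid in the frame of tin_2_mid above 0.101 m and horizontal distance between cap_2_mid and tin_2_mid below 0.04 m and angle between cap_2_mid's own z axis and vertical below 0.3 rad and contact force between the fingers and cap_2 above 1 N and contact force between cap_2 and tin_2 below 0.05 N and angle between tin_2_mid's own z axis and vertical below 0.1 rad and height (world z) of tin_2_mid below 0.056 m))); the arm keeps its last pose, push and grip.
It fails at once if the ear defenders are dropped or knocked over (height (world z) of headband below 0.15 m or angle between headband's own z axis and vertical above 1 rad).
It fails at once if a tin is moved more than 40 mm or tipped (distance of any of tin_1_mid, tin_2_mid from where it was at the start of the episode above 0.04 m or angle between any of tin_1_mid, tin_2_mid's own z axis and vertical above 0.35 rad).
It fails at once if the cap of the other tin is taken off ((horizontal distance between tin_1_mid and holder above 0.1 m and distance of cap_1_mid from where it was at the start of the episode above 0.02 m and distance between cap_1_mid and tin_1_mid above 0.08 m) or (horizontal distance between tin_2_mid and holder above 0.1 m and distance of cap_2_mid from where it was at the start of the episode above 0.02 m and distance between cap_2_mid and tin_2_mid above 0.08 m)).
It fails at once if a bystander is moved more than 40 mm (distance of any of mixing_cup, tape_roll, cartridge, spreader, tapping_block, tape_measure from where it was at the start of the episode above 0.04 m).
It also fails if it takes over 58 s, if anything falls off the work surface, if the arm or the gripper's body presses on something with over 40 N, if the wrist force passes 120 N, or if a joint passes its speed limit or range.

ROBOT

A 7-joint arm with a two-finger parallel gripper is mounted at the origin on the work surface. World frame = base frame: x ahead of the robot, y to its left, z up, the work surface at z = 0. Lengths are in m, angles in rad, forces in N, time in s.
With the tool pointing down it reaches from about 0.425 to 0.875 m from the base axis. Payload 4.7 kg.
Tool frame: the origin (TCP) lies midway between the tips of the shut fingers; the grasp point (between the pads) lies 19 mm behind it; z points along the fingers, y is the direction in which the jaws open and shut (so a half turn about z gives the same grasp; the last joint's range is limited). The gripper opens to 87 mm and grips with 3 to 60 N. Pads are 19 mm wide; open, the fingers measure 117 mm over their backs; the gripper's body (75 mm by 190 mm) begins 51 mm behind the grasp point.
Start: joints at [-1.093, 0.321, -0.07, 1.45, 0.023, 1.371, -0.057], TCP at [0.291, 0.581, 0.223] pointing down, gripper open.
Joint ranges: [-2.86, 2.86], [-0.3, 2.09], [-1.38, 1.24], [0.06, 2.45], [-1.56, 4.7], [0.09, 2.05], [-2.69, 2.69]. Speed limits (rad/s): [2.57, 2.57, 3.14, 3.14, 3.14, 3.14, 3.14].

INTERFACE

Orientations are given as a rotation vector (axis times angle).
In Python, from bench import get_state, eyes, job gives the robot as it stands. The module is installed in compiled form; this text tells all that it offers.
- The arm moves only by the shell command python3 -m jog 'ROWS' [FORCE]. ROWS is JSON, a list that holds one entry, the list of rows, each a list of 5 numbers: the opening, from 0 (shut) to 1 (fully open), then the shift along the tool's x, y, z in units of 40 mm (1.0 is 40 mm), then the turn about the tool's z in units of 5 degrees (1.0 is 5 degrees). In form: [[[jaw, dx, dy, dz, turn], ...]]. A call has 1 to 10 rows; each row shifts and turns the commanded pose from where the row before left it, along the tool's axes as they then stand; what a row does not reach is not made up. A row lasts 1/8 s, in which the tool goes at most 62.5 mm and 10.7 degrees, less where a joint would pass 70% of its speed; a pose out of reach is approached as far as the arm can. A call is refused whole if a number of a shift passes 1 or a number of a turn 1, either way. A call with a gripper value outside its range is refused whole. The fingers move at their own pace and stop on an object; FORCE is the grip in N (left out, the last holds). Time passes only in rows, so rows that do not move let the fingers close. It gives the time, the measured TCP pose, the force and the opening at its end, in the units of the state.
- get_state(): the state, without advancing time (a new reading comes with each control period).
- eyes.get_image(name): name is "scene" or "side" or "wrist"; returns (picture, depth): 480x640x3 uint8, red, green, blue; 480x640 float32, m along the optical axis (not along the pixel's ray), 0 where there is no reading.
- eyes.camera_params(name): a dict with "camera_matrix" (3x3 intrinsics, pixels), "pose" (4x4, takes a point from camera to world coordinates); the wrist camera has in their place "mount" (4x4, takes a point from camera to tool coordinates, whose origin is the TCP and whose axes are the flange's). Camera axes: x right, y down, z forward; pixel columns grow to the right and rows downward; lengths in m; the calibration is good to about 2 mm. A picture is of the moment at which its call begins: read the wrist's pose just before it. camera_params takes no time and is no camera call.
- job.close_job(): hands the job in, once; it reports no verdict.
The state is a dict: "time": time; "joint_positions": joint angles; "qd": joint speeds; "joint_torque": joint torques, N m; "position": TCP position; "tool_rot": TCP orientation; "ft_force": force on the tool from outside, world axes, zero at the start; "torque": the same for the moment, N m; "grip_width": opening from 0.0 (shut) to 1.0 (fully open).
Only numpy, scipy, OpenCV 4.12 (cv2) and the standard library are available. Lean on these libraries where they do the work, as an engineer would, in place of code of your own. Each camera call takes 0.05 s, during which the arm holds its last target. There are 200 camera calls.

## Working session

There is one attempt and no reset: what is moved stays moved. The work goes in short steps, Python scripts to look and compute and a shell command to move; the robot and the scene stay as the last step left them, time stands still between calls to the robot, and variables do not carry over. Pictures are saved under pics/ and viewed, about 8 in all and at most 12, crops included, and the job is handed in when it is done.

```bash
mkdir -p pics; cat > h.py <<'E'
import numpy as np, cv2
from bench import get_state, eyes, job
from scipy.spatial.transform import Rotation as R
def grab(n):
    s=get_state(); p=eyes.camera_params(n); im,d=eyes.get_image(n)
    K=np.array(p['camera_matrix'])
    if 'pose' in p: T=np.array(p['pose'])
    else:
        W=np.eye(4); W[:3,:3]=R.from_rotvec(s['tool_rot']).as_matrix(); W[:3,3]=s['position']; T=W@np.array(p['mount'])
    return im,d,K,T
def cloud(d,K,T):
    v,u=np.mgrid[:d.shape[0],:d.shape[1]]
    P=np.stack([(u-K[0,2])/K[0,0]*d,(v-K[1,2])/K[1,1]*d,d],-1)
    P=P@T[:3,:3].T+T[:3,3]; P[d<=0]=np.nan
    return P
def save(n,im): cv2.imwrite('pics/'+n,im[:,:,::-1])
E
python3 - <<'E'
from h import *
s=get_state(); print(s)
for n in ['scene','side']:
    im,d,K,T=grab(n); save(n+'1.png',im); np.savez(''+n+'.npz',im=im,P=cloud(d,K,T),K=K,T=T); print(n,T.round(3).tolist(),K[0])
E
```

```text
{'time': 0.0, 'joint_positions': array([-1.09287254,  0.32182771, -0.07010367,  1.45167137,  0.02258505,
        1.37080116, -0.05688405]), 'qd': array([-0.00144325, -0.00049558,  0.00043979,  0.00128758, -0.00032355,
        0.00022094, -0.00194755]), 'joint_torque': array([ 6.24966788e-06, -4.91288173e+01, -4.03948138e-01, -3.12525594e+01,
       -6.40731817e-02,  4.38777928e-02,  1.84601813e-04]), 'position': array([0.29057226, 0.58081499, 0.22146043]), 'tool_rot': array([-7.21881268e-01, -3.05715368e+00,  2.96112583e-03]), 'ft_force': array([-0.47180825, -0.58783553, -0.61408808]), 'torque': array([0.00750063, 0.00139749, 0.02555947]), 'grip_width': 0.99835374900693}
scene [[0.874, 0.344, -0.344, 0.988], [0.486, -0.602, 0.633, -0.654], [0.01, -0.72, -0.694, 0.991], [0.0, 0.0, 0.0, 1.0]] [524.63357563   0.         320.97354494]
side [[-0.946, -0.229, 0.23, 0.279], [-0.324, 0.689, -0.648, 0.865], [-0.01, -0.688, -0.726, 1.0], [0.0, 0.0, 0.0, 1.0]] [469.84579688   0.         320.6883304 ]
```

View pics/scene1.png

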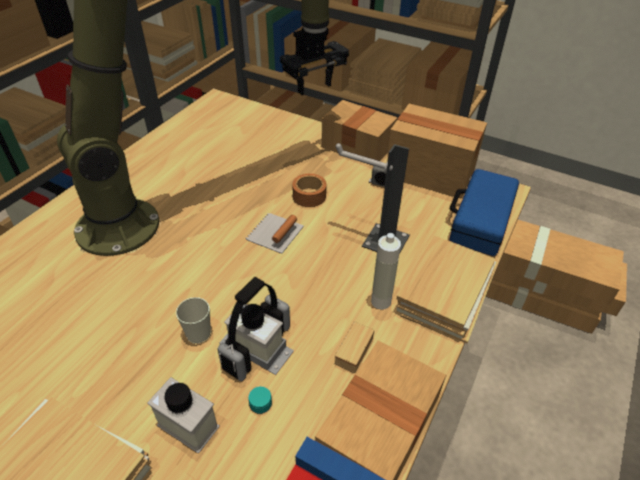

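View pics/side1.png

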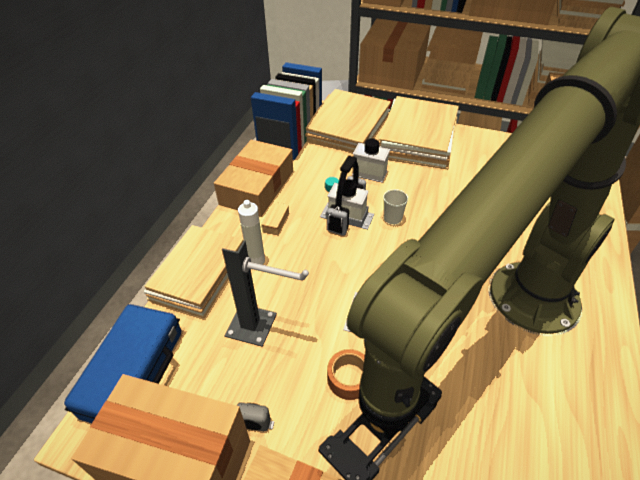

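The scene view shows the ear defenders astride the holder tin, with the crown pad at about (250,291) and the holder tin's cap at (253,315). The hanger's upright is at (395,200) and its bar runs from (388,166) to (340,149). Side view: pad (349,168), bar (250,265)–(305,275).

Possible confusions:
- **Black cap:** the free tin's cap at (179,397) and the turquoise loose cap at (260,400) are both not meant. The one I want is at (253,315), under the band.
- **Pad:** only one, at (250,291).

Next I'll measure these points.

```bash
python3 - <<'E'
from h import *
def rect(X):
    (c,(w,h),a)=cv2.minAreaRect((X[:,:2]*1000).astype(np.float32)); return np.round(c,1),round(w,1),round(h,1),round(a,1)
D={n:np.load(n+'.npz') for n in ['scene','side']}
P=D['scene']['P']; 
# pixel sample points
for n,pts in {'scene':[(250,291),(253,315),(179,397),(388,166),(365,158),(340,149)],'side':[(349,168),(372,145),(248,265),(275,270),(303,275)]}.items():
    for u,v in pts: print(n,(u,v),np.nanmedian(D[n]['P'][v-1:v+2,u-1:u+2].reshape(-1,3),0).round(3))
c=np.nanmedian(P[288:293,247:252].reshape(-1,3),0)
for n in D:
    Q=D[n]['P']; im=D[n]['im'].astype(int); near=np.hypot(Q[...,0]-c[0],Q[...,1]-c[1])<0.13
    for nm,lo,hi in [('pad',.19,.215),('cap',.118,.135),('tintop',.085,.1),('cups',.03,.088),('holder/flange',.0015,.006)]:
        m=near&(Q[...,2]>lo)&(Q[...,2]<hi)
        if nm=='cap': m&=(im.sum(-1)<150)
        if m.sum()>5: print(n,nm,m.sum(),rect(Q[m]),'med z',np.median(Q[m][:,2]).round(4),'mean',Q[m].mean(0).round(4))
    # hanger
    h=np.nanmedian(D['scene']['P'][163:168,365],0)
    far=(Q[...,0]>.3)&(Q[...,1]>-.3)&(im.max(-1)<400)
    b=(Q[...,2]>.225)&(Q[...,2]<.262)&(np.hypot(Q[...,0]-D['side']['P'][270,275,0],Q[...,1]-D['side']['P'][270,275,1])<.2)
    cl=Q[b]; print(n,'barband',b.sum(),rect(cl) if b.sum()>5 else '')
    ii=np.argsort(cl[:,0]); print(cl[ii][::max(1,len(cl)//14)].round(3).tolist())
im=D['scene']['im'][120:430,130:430]; save('crop1.png',cv2.resize(im,None,fx=1.93,fy=1.93,interpolation=cv2.INTER_CUBIC))
E
```

```text
scene (250, 291) [ 0.557 -0.143  0.205]
scene (253, 315) [ 0.556 -0.144  0.129]
scene (179, 397) [ 0.544 -0.359  0.129]
scene (388, 166) [0.647 0.299 0.252]
scene (365, 158) [0.584 0.309 0.247]
scene (340, 149) [0.517 0.304 0.253]
side (349, 168) [ 0.541 -0.112  0.202]
side (372, 145) [ 0.531 -0.336  0.127]
side (248, 265) [0.637 0.318 0.246]
side (275, 270) [0.577 0.313 0.246]
side (303, 275) [0.514 0.315 0.257]
scene pad 449 (array([ 549.7, -140.8]), 68.8, 29.0, 85.6) med z 0.2043 mean [ 0.5518 -0.142   0.2033]
scene cap 397 (array([ 546.7, -139. ]), 134.6, 45.8, 75.2) med z 0.1279 mean [ 0.5503 -0.143   0.1272]
scene tintop 1030 (array([ 512.5, -139.5]), 176.1, 172.7, 0.2) med z 0.0923 mean [ 0.5591 -0.1482  0.0915]
scene cups 2375 (array([ 526.1, -171.8]), 188.2, 217.3, 19.0) med z 0.069 mean [ 0.5541 -0.1654  0.0643]
scene holder/flange 2528 (array([ 554.3, -145.9]), 258.0, 252.1, 13.6) med z 0.0028 mean [ 0.5755 -0.1664  0.003 ]
scene barband 576 (array([593.5, 302.1]), 178.7, 39.6, 9.2)
[[0.502, 0.306, 0.258], [0.519, 0.301, 0.25], [0.537, 0.306, 0.235], [0.555, 0.312, 0.247],
[... 478 characters left out ...]
 533.5, -147.1]), 190.2, 147.4, 37.4) med z 0.0914 mean [ 0.5431 -0.1248  0.0911]
side cups 1085 (array([ 525.8, -167.1]), 190.4, 222.5, 20.3) med z 0.0694 mean [ 0.5292 -0.1095  0.0652]
side holder/flange 619 (array([ 552.5, -131.5]), 251.3, 237.7, 17.1) med z 0.0026 mean [ 0.5512 -0.1135  0.0029]
side barband 709 (array([595.5, 307.8]), 179.0, 36.8, 7.1)
[[0.505, 0.308, 0.259], [0.521, 0.315, 0.248], [0.537, 0.312, 0.245], [0.553, 0.315, 0.245], [0.569, 0.316, 0.244], [0.585, 0.305, 0.244], [0.601, 0.314, 0.245], [0.617, 0.309, 0.245], [0.633, 0.309, 0.246], [0.641, 0.319, 0.241], [0.645, 0.331, 0.231], [0.649, 0.332, 0.25], [0.66, 0.332, 0.243], [0.67, 0.332, 0.261], [0.681, 0.33, 0.258]]
```

View pics/crop1.png

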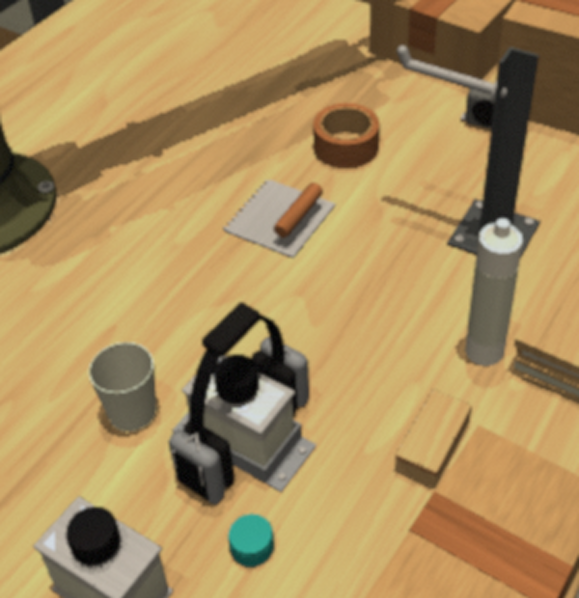

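The crop confirms the choice: the black pad is astride the holder tin and the bar end turns up towards the robot. The pad is near (0.551,-0.138), top 0.204, long axis about 86°. Those match the stated 204 mm height and 64 x 28 mm size. I'll start the turn and lift, and fit the bar in the same step.

```bash
cat >> h.py <<'E'
def to(x,y,z,yaw=None):
    "rest distance to TCP target in row units, tool axes after turning jaw axis to yaw (deg)"
    s=get_state(); M=R.from_rotvec(s['tool_rot']).as_matrix(); y0=np.degrees(np.arctan2(M[1,1],M[0,1]))
    t=0
    if yaw is not None:
        dy=(yaw-y0+90)%180-90; t=-dy/5; M=R.from_rotvec([0,0,np.radians(dy)]).as_matrix()@M
    print('pos',s['position'].round(4),'jaw yaw',y0.round(1),'tilt',np.degrees(np.arccos(-M[2,2])).round(2),'turn',np.round(t,2),'shift',(M.T@(np.array([x,y,z])-s['position'])/.04).round(2),'q7',s['joint_positions'][6].round(2),'w',round(s['grip_width'],3),'F',s['ft_force'].round(1),'Tz',s['torque'].round(2),'t',s['time'])
E
python3 - <<'E'
from h import *
for n in ['scene','side']:
    Q=np.load(n+'.npz')['P']; m=(Q[...,2]>.236)&(Q[...,2]<.25)&(Q[...,0]>.525)&(Q[...,0]<.63)&(abs(Q[...,1]-.31)<.025)
    X=Q[m]; k=np.polyfit(X[:,0],X[:,1],1); print(n,m.sum(),k,np.degrees(np.arctan(k[0])),'y at .572',np.polyval(k,.572), 'z range',np.percentile(X[:,2],[5,95]),'yrange',np.percentile(X[:,1]-np.polyval(k,X[:,0]),[3,97]))
E
python3 -m jog '[[[1,0,0,-0.25,1],[1,0,0,-0.25,1],[1,0,0,-0.25,1],[1,0,0,-0.25,1],[1,0,0,-0.25,1],[1,0,0,-0.25,1],[1,0,0,-0.25,1],[1,0,0,-0.25,1],[1,0,0,-0.25,1],[1,0,0,-0.25,1]]]' 30
python3 -c "
from h import *
to(.551,-.138,.30,-4.4)"
```

```text
scene 230 [0.04119158 0.28264631] 2.3587701918426762 y at .572 0.30620789594406683 z range [0.23790132 0.24896449] yrange [-0.00509361  0.00666748]
side 325 [0.03986155 0.2902534 ] 2.282689857707416 y at .572 0.3130542077560675 z range [0.23936011 0.24847968] yrange [-0.00727377  0.00459549]
time: 1.35
position: [0.2907, 0.5811, 0.3222]
tool_rot: [1.95, 2.463, -0.002]
ft_force: [-0.5, 0.2, -0.2]
grip_width: 0.997
pos [0.2907 0.5811 0.3222] jaw yaw 13.3 tilt 0.06 turn 3.53 shift [-17.43   7.87   0.57] q7 -0.91 w 0.997 F [-0.5  0.2 -0.2] Tz [-0.03  0.08 -0.  ] t 1.35
```

```bash
python3 -m jog '[[[1,0,0,0,1],[1,0,0,0,1],[1,0,0,0,1],[1,0,0,0,0.5],[1,-1,0.4,0,0],[1,-1,0.4,0,0],[1,-1,0.4,0,0],[1,-1,0.4,0,0],[1,-1,0.4,0,0],[1,-1,0.4,0,0]]]' >/dev/null
python3 -m jog '[[[1,-1,0.5,0,0],[1,-1,0.5,0,0],[1,-1,0.5,0,0],[1,-1,0.5,0,0],[1,-1,0.5,0,0],[1,-1,0.5,0,0],[1,-1,0.5,0,0],[1,-1,0.5,0,0],[1,-1,0.5,0,0],[1,-1,0.5,0,0]]]'
python3 - <<'E'
from h import *
to(.551,-.138,.27,-4.4)
im,d,K,T=grab('wrist'); save('w1.png',im); Q=cloud(d,K,T)
m=(Q[...,2]>.188)&(Q[...,2]<.215)&(np.hypot(Q[...,0]-.551,Q[...,1]+.138)<.08)
if m.sum()>5:
    r=cv2.minAreaRect((Q[m][:,:2]*1000).astype(np.float32)); print(m.sum(),r,np.percentile(Q[m][:,2],[5,50,95]))
E
```

```text
time: 3.85
position: [0.5408, -0.0793, 0.3223]
tool_rot: [-2.298, -2.141, -0.0]
ft_force: [-0.3, 0.2, -1.0]
grip_width: 1.001
pos [ 0.5408 -0.0793  0.3223] jaw yaw -4.0 tilt 0.02 turn 0.07 shift [-1.44  0.37  1.31] q7 0.07 w 1.001 F [-0.3  0.2 -1. ] Tz [-0.04  0.03 -0.02] t 3.85
3275 ((551.824951171875, -133.38551330566406), (66.61675262451172, 28.073747634887695), 85.1829833984375) [0.19522789 0.20346903 0.20475257]
```

View pics/w1.png

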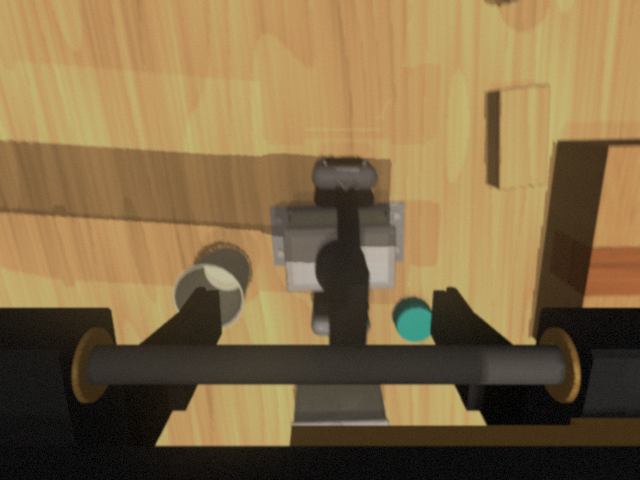

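The wrist view shows the pad straight down at column 349, midway between the fingers, with the holder tin under it and the mixing cup and turquoise cap to either side. I'll go down and grasp.

```bash
python3 -m jog '[[[1,-0.72,0.2,0.2,0.07],[1,-0.72,0.19,0.4,0],[1,0,0,0.8,0],[1,0,0,0.8,0],[1,0,0,0.6,0],[1,0,0,0.46,0],[1,0,0,0,0],[0.2,0,0,0,0],[0.2,0,0,0,0],[0.2,0,0,0,0]]]' 30
python3 -m jog '[[[0.1,0,0,0,0],[0.1,0,0,0,0],[0.1,0,0,-0.2,0]]]'
python3 -c "
from h import *
to(.551,-.138,.34,-4.4)"
```

```text
time: 5.15
position: [0.5524, -0.1367, 0.1929]
tool_rot: [2.305, 2.133, 0.002]
ft_force: [0.0, -0.1, -0.2]
grip_width: 0.747
time: 5.52
position: [0.5514, -0.1366, 0.1999]
tool_rot: [-2.305, -2.133, 0.001]
ft_force: [-0.5, 0.3, 0.1]
grip_width: 0.4
pos [ 0.5514 -0.1366  0.1999] jaw yaw -4.4 tilt 0.07 turn -0.01 shift [-0.04 -0.01 -3.5 ] q7 0.24 w 0.4 F [-0.5  0.3  0.1] Tz [-0.1   0.05  0.04] t 5.525
```

```bash
python3 -m jog '[[[0.2,0,0,0.2,0],[0.1,0,0,0,0],[0.1,0,0,0,0],[0.1,0,0,0,0],[0.1,0,0,-0.1,0],[0.1,0,0,-0.2,0],[0.1,0,0,-0.3,0],[0.1,0,0,-0.4,0]]]'
python3 -c "
from h import *
to(.551,-.138,.35,-4.4)"
```

```text
time: 6.52
position: [0.5516, -0.1366, 0.2327]
tool_rot: [-2.305, -2.134, 0.001]
ft_force: [-0.3, 0.3, -2.3]
grip_width: 0.316
pos [ 0.5516 -0.1366  0.2327] jaw yaw -4.4 tilt 0.04 turn -0.01 shift [-0.04 -0.02 -2.93] q7 0.23 w 0.316 F [-0.3  0.3 -2.3] Tz [-0.08  0.06  0.02] t 6.525
```

Held: width 27.5 mm and 2.3 N of weight. Next I lift, then turn for the bar.

```bash
python3 -m jog '[[[0.1,0,0,-0.6,0],[0.1,0,0,-0.7,0],[0.1,0,0,-0.7,0],[0.1,0,0,-0.5,0],[0.1,0,0,-0.5,0],[0.1,0,0,0,-0.7],[0.1,0,0,0,-0.64]]]' >/dev/null
python3 -c "
from h import *
to(.452,.3057,.345,2.3)
im,d,K,T=grab('side'); save('s2.png',im)"
```

```text
pos [ 0.552  -0.1368  0.3534] jaw yaw 2.4 tilt 0.08 turn 0.02 shift [11.15 -2.06  0.21] q7 0.32 w 0.316 F [ 0.1  0.  -3.1] Tz [-0.11  0.03  0.04] t 7.4
```

View pics/s2.png

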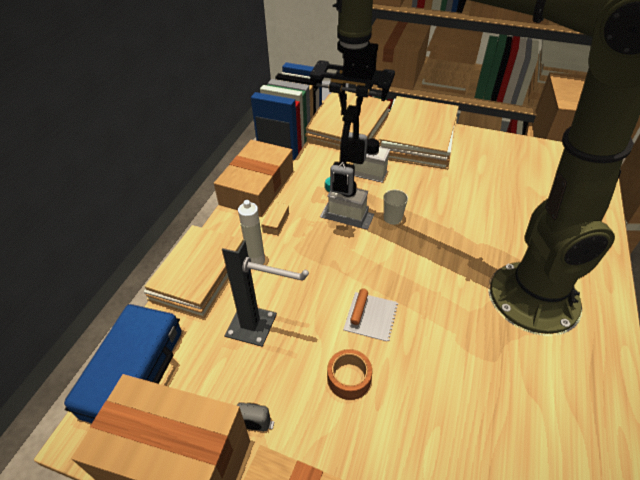

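The ear defenders hang straight below the gripper (pad at 352,150), clear of the tin and its cap. I'll carry them to the front of the bar.

```bash
python3 -m jog '[[[0.1,0.4,-0.2,0,0],[0.1,0.8,-0.3,0,0],[0.1,0.9,-0.3,0,0],[0.1,0.9,-0.3,0,0],[0.1,0.9,-0.3,0,0],[0.1,0.9,-0.3,0,0],[0.1,0.9,-0.2,0,0],[0.1,0.9,-0.16,0,0],[0.1,0.9,0,0,0],[0.1,0.9,0,0,0]]]' >/dev/null
python3 -m jog '[[[0.1,0.9,0,0,0],[0.1,0.8,0,0,0],[0.1,0.6,0,0,0],[0.1,0.35,0,0,0],[0.1,0,0,0,0],[0.1,0,0,0,0]]]'
python3 - <<'E'
from h import *
to(.57,.3096,.29,2.3)
for n in ['scene','side']:
    im,d,K,T=grab(n); Q=cloud(d,K,T); p=get_state()['position']
    m=(np.hypot(Q[...,0]-p[0],Q[...,1]-p[1])<.13)&(Q[...,2]>.1)
    for lo,hi,nm in [(.335,.365,'pad'),(.15,.22,'cups')]:
        k=m&(Q[...,2]>lo)&(Q[...,2]<hi); 
        if k.sum()>9: print(n,nm,k.sum(),cv2.minAreaRect((Q[k][:,:2]*1000).astype(np.float32)))
    k=m&(Q[...,2]<.2); print('lowest',np.percentile(Q[k][:,2],2) if k.any() else '')
    save('c_'+n+'.png',im)
E
```

```text
time: 9.45
position: [0.4526, 0.3002, 0.3524]
tool_rot: [2.179, 2.262, -0.0]
ft_force: [0.6, -0.1, -2.9]
grip_width: 0.32
pos [0.4526 0.3002 0.3524] jaw yaw 2.2 tilt 0.04 turn -0.03 shift [0.12 2.94 1.56] q7 -0.58 w 0.32 F [ 0.6 -0.1 -2.9] Tz [0.02 0.03 0.04] t 9.45
scene pad 291 ((452.0809020996094, 296.6007385253906), (92.08412170410156, 44.42266845703125), 73.53534698486328)
scene cups 843 ((449.3271179199219, 294.0892333984375), (62.49958419799805, 176.4361114501953), 1.6437020301818848)
lowest 0.16285167610449972
side pad 535 ((451.38067626953125, 308.08026123046875), (71.94161224365234, 43.454490661621094), 78.50404357910156)
side cups 848 ((450.84600830078125, 305.59765625), (61.83549499511719, 173.76043701171875), 1.5407081842422485)
lowest 0.16293229483195754
```

View pics/c_scene.png

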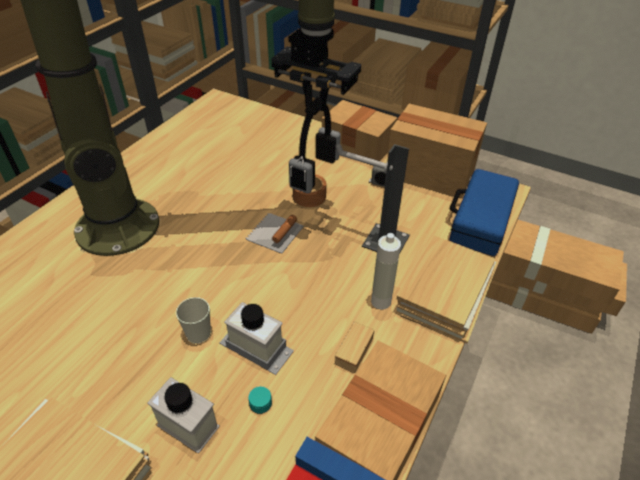

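The scene view shows the ear defenders level in front of the bar's free end (340,149), with one cup either side of it. The uncapped view of the holder tin is clear, with its cap at (253,315). Now I slide over the bar and lower.

```bash
python3 -m jog '[[[0.1,0.2,0,0.5,0],[0.1,0.03,0.3,0.6,0],[0.1,0,0.5,0.3,0],[0.1,0,0.6,0.1,0],[0.1,0,0.6,0,0],[0.1,0,0.5,0,0],[0.1,0,0.35,0,0],[0.1,0,0,0,0]]]'
python3 - <<'E'
from h import *
to(.567,.3094,.253,2.3)
for n in ['scene','side']:
    im,d,K,T=grab(n); Q=cloud(d,K,T); p=get_state()['position']
    k=(np.hypot(Q[...,0]-p[0],Q[...,1]-p[1])<.13)&(Q[...,2]>.10)&(Q[...,2]<.155); print(n,k.sum(),cv2.minAreaRect((Q[k][:,:2]*1000).astype(np.float32)))
E
```

```text
time: 10.55
position: [0.5663, 0.3145, 0.2919]
tool_rot: [2.179, 2.263, -0.001]
ft_force: [0.2, -0.6, -3.2]
grip_width: 0.316
pos [0.5663 0.3145 0.2919] jaw yaw 2.2 tilt 0.05 turn -0.02 shift [-0.13  0.01  0.97] q7 -0.43 w 0.316 F [ 0.2 -0.6 -3.2] Tz [-0.15  0.1   0.03] t 10.55
scene 1045 ((573.2059936523438, 308.2251281738281), (173.24810791015625, 138.43087768554688), 49.12646484375)
side 1041 ((607.6986694335938, 323.1304931640625), (151.0853729248047, 172.966064453125), 1.8040519952774048)
```

```bash
python3 -m jog '[[[0.1,-0.13,0,0.3,0],[0.1,0,0,0.3,0],[0.1,0,0,0.2,0],[0.1,0,0,0.1,0],[0.1,0,0,0.05,0],[0.1,0,0,0,0]]]'
python3 -c "
from h import *
to(.567,.3094,.251,2.3)"
```

```text
time: 11.4
position: [0.5658, 0.3103, 0.2543]
tool_rot: [2.177, 2.265, 0.0]
ft_force: [-0.3, -1.0, -3.2]
grip_width: 0.317
pos [0.5658 0.3103 0.2543] jaw yaw 2.3 tilt 0.02 turn -0.0 shift [-0.02  0.03  0.08] q7 -0.42 w 0.317 F [-0.3 -1.  -3.2] Tz [-0.09  0.02  0.04] t 11.4
```

```bash
python3 -m jog '[[[0.1,0,0,0.05,0],[0.1,0,0,0.04,0],[0.1,0,0,0,0]]]'
python3 -c "
from h import *
to(.567,.3094,.251,2.3)"
```

```text
time: 11.78
position: [0.566, 0.3104, 0.2521]
tool_rot: [2.177, 2.265, 0.003]
ft_force: [-2.0, -0.1, 5.2]
grip_width: 0.314
pos [0.566  0.3104 0.2521] jaw yaw 2.3 tilt 0.11 turn -0.0 shift [-0.03  0.02  0.03] q7 -0.42 w 0.314 F [-2.  -0.1  5.2] Tz [-0.28  0.42  0.01] t 11.775
```

The wrist force has gone from -3 to +5 N, so the pad rests on the bar. I'll open partway and withdraw.

```bash
python3 -m jog '[[[0.6,0,0,-0.03,0],[0.6,0,0,0,0],[0.6,0,0,0,0],[0.6,0,0,0,0],[0.6,0,0,0,0]]]'
python3 -m jog '[[[0.6,0,0,-0.3,0],[0.6,0,0,-0.5,0],[0.6,0,0,-0.7,0],[0.6,0,0,-0.8,0]]]'
python3 - <<'E'
from h import *
to(.567,.3094,.33,2.3)
im,d,K,T=grab('scene'); save('h_scene.png',im[60:360,200:520])
for n in ['scene','side']:
    im,d,K,T=grab(n); Q=cloud(d,K,T)
    k=(np.hypot(Q[...,0]-.566,Q[...,1]-.31)<.05)&(Q[...,2]>.25)&(Q[...,2]<.27); print(n,k.sum(),cv2.minAreaRect((Q[k][:,:2]*1000).astype(np.float32)),np.percentile(Q[k][:,2],[50,95]))
    save('h_%s.png'%n,cv2.resize(im[80:320,180:500],None,fx=2,fy=2))
    # holder tin: cap & top
    near=np.hypot(Q[...,0]-.553,Q[...,1]+.14)<.09
    for nm,lo,hi in [('cap',.122,.135),('tin',.086,.097),('flange',.0015,.006)]:
        k=near&(Q[...,2]>lo)&(Q[...,2]<hi); print(nm,k.sum(),cv2.minAreaRect((Q[k][:,:2]*1000).astype(np.float32)),np.median(Q[k],0).round(4))
E
```

```text
time: 12.4
position: [0.5658, 0.3102, 0.2516]
tool_rot: [2.177, 2.265, -0.0]
ft_force: [-0.4, -0.3, -1.2]
grip_width: 0.592
time: 12.9
position: [0.5657, 0.3102, 0.3453]
tool_rot: [2.177, 2.265, 0.001]
ft_force: [-0.3, -0.2, 0.5]
grip_width: 0.603
pos [0.5657 0.3102 0.3453] jaw yaw 2.3 tilt 0.02 turn -0.0 shift [-0.02  0.03  0.38] q7 -0.43 w 0.603 F [-0.3 -0.2  0.5] Tz [-0.06  0.04 -0.03] t 12.9
scene 237 ((559.3795166015625, 306.6273193359375), (63.61362075805664, 63.0919075012207), 44.02799987792969) [0.26104727 0.26394514]
cap 352 ((546.5906982421875, -137.31802368164062), (45.21783447265625, 46.17366027832031), 50.299415588378906) [ 0.5481 -0.1389  0.1281]
tin 864 ((545.8917236328125, -137.33990478515625), (66.06322479248047, 109.0833969116211), 88.01763153076172) [ 0.5667 -0.1481  0.093 ]
flange 1151 ((561.9774169921875, -149.342041015625), (178.78807067871094, 153.4384765625), 43.3897705078125) [ 0.5814 -0.1779  0.0029]
side 385 ((547.7154541015625, 310.0538635253906), (62.41220474243164, 66.34552001953125), 2.89058518409729) [0.26045988 0.26306656]
cap 143 ((547.8827514648438, -133.7606964111328), (41.4608039855957, 44.58066940307617), 35.20986557006836) [ 0.5483 -0.1329  0.1267]
tin 404 ((549.4223022460938, -134.50250244140625), (68.79975891113281, 106.33135986328125), 88.06703186035156) [ 0.5351 -0.1243  0.0917]
flange 284 ((544.4613037109375, -122.33485412597656), (163.3685302734375, 140.87600708007812), 21.213199615478516) [ 0.5299 -0.1023  0.0028]
```

View pics/h_scene.png

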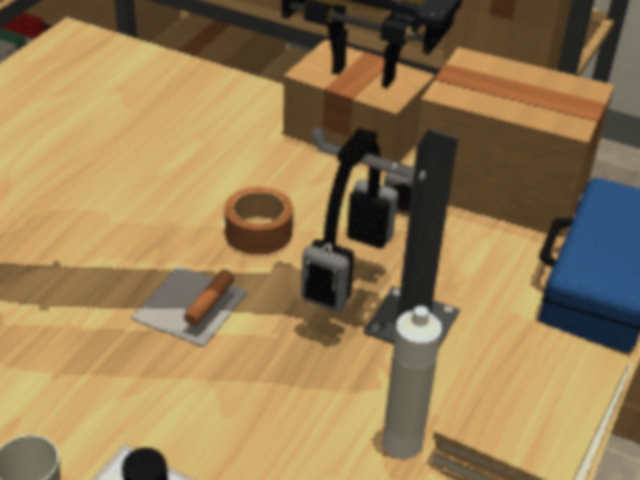

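The crop shows the crown pad lying across the bar with a cup on each side and the fingers clear above. The pad's top measures 0.261–0.264, as it should. Next I go to the tin's cap, near (0.5475,-0.136).

```bash
python3 -m jog '[[[1,-0.6,0,0,0],[1,-1,0,0,0],[1,-1,0,0,0],[1,-1,0,0,0],[1,-1,0,0,0],[1,-1,0,0,0],[1,-1,0,0,0],[1,-1,0,0.3,0],[1,-1,0,0.5,0],[1,-0.6,0,0.7,0]]]' >/dev/null
python3 -m jog '[[[1,0,0,0.5,0],[1,0,0,0.3,0],[1,0,0,0,0]]]'
python3 - <<'E'
from h import *
to(.5475,-.136,.106,0)
im,d,K,T=grab('wrist'); save('w2.png',im); Q=cloud(d,K,T)
near=np.hypot(Q[...,0]-.5475,Q[...,1]+.136)<.09
for nm,lo,hi in [('cap',.12,.135),('tin',.086,.097),('hold',.022,.033)]:
    k=near&(Q[...,2]>lo)&(Q[...,2]<hi)
    if k.sum()>9: print(nm,k.sum(),cv2.minAreaRect((Q[k][:,:2]*1000).astype(np.float32)),np.median(Q[k],0).round(4), np.percentile(Q[k][:,0],[1,99]).round(4),np.percentile(Q[k][:,1],[1,99]).round(4))
E
```

```text
time: 14.68
position: [0.5793, -0.0577, 0.2506]
tool_rot: [-2.176, -2.264, 0.002]
ft_force: [0.5, -0.8, 0.5]
grip_width: 0.998
pos [ 0.5793 -0.0577  0.2506] jaw yaw 2.3 tilt 0.14 turn 0.45 shift [-1.96 -0.79  3.62] q7 0.18 w 0.998 F [ 0.5 -0.8  0.5] Tz [-0.08  0.07 -0.01] t 14.675
cap 2329 ((548.29150390625, -129.04183959960938), (46.54334259033203, 33.476261138916016), 2.2082583904266357) [ 0.5489 -0.1297  0.1267] [0.5275 0.5706] [-0.1453 -0.1131]
tin 6187 ((548.8056640625, -135.16175842285156), (64.57039642333984, 106.8741683959961), 88.27202606201172) [ 0.55   -0.1249  0.0918] [0.4963 0.6014] [-0.164  -0.1031]
hold 1009 ((549.5671997070312, -111.58406066894531), (26.760475158691406, 113.23249816894531), 86.59302520751953) [ 0.5509 -0.1025  0.0277] [0.4939 0.6054] [-0.1208 -0.0984]
```

View pics/w2.png

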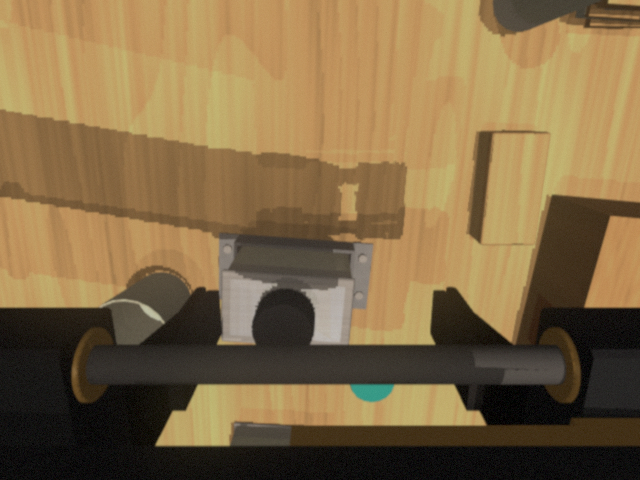

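The wrist view shows the holder tin with its black cap at (284,322). From the cloud the cap's x centre is 0.5485 and its far edge is at -0.112, so the centre is (0.5485,-0.1357), on the tin's middle. The turquoise cap (372,385) is off to the side. I'll go down and grip.

```bash
python3 -m jog '[[[1,0,0,0,0.45],[1,-0.8,-0.3,0,0],[1,-0.8,-0.3,0.2,0],[1,-0.37,-0.18,0.4,0],[1,0,0,0.8,0],[1,0,0,0.8,0],[1,0,0,0.8,0],[1,0,0,0.5,0],[1,0,0,0.2,0],[1,0,0,0,0]]]' 
python3 -c "
from h import *
to(.5485,-.1357,.101,0)"
```

```text
time: 15.98
position: [0.5493, -0.1358, 0.1035]
tool_rot: [-2.22, -2.222, 0.0]
ft_force: [-0.2, 0.7, 0.2]
grip_width: 1.001
pos [ 0.5493 -0.1358  0.1035] jaw yaw 0.1 tilt 0.03 turn 0.01 shift [ 0.   -0.02  0.06] q7 0.34 w 1.001 F [-0.2  0.7  0.2] Tz [-0.06  0.03 -0.05] t 15.975
```

```bash
python3 -m jog '[[[0.4,0,0,0.06,0],[0.4,0,0,0,0],[0.4,0,0,0,0],[0.4,0,0,0,0],[0.4,0,0,0,0],[0.4,0,0,0,0]]]' 30
python3 -c "
from h import *
to(.5485,-.1357,.101,0)"
python3 -m jog '[[[0.4,0,0,0,0.5],[0.4,0,0,0,0.5],[0.4,0,0,0,0]]]' >/dev/null
python3 -c "
from h import *
to(.5485,-.1357,.101,0)"
```

```text
time: 16.73
position: [0.5493, -0.1363, 0.1015]
tool_rot: [2.221, 2.222, 0.0]
ft_force: [-0.3, -0.3, -0.2]
grip_width: 0.508
pos [ 0.5493 -0.1363  0.1015] jaw yaw 0.0 tilt 0.01 turn 0.01 shift [ 0.01 -0.02  0.01] q7 0.34 w 0.508 F [-0.3 -0.3 -0.2] Tz [-0.05  0.1  -0.05] t 16.725
pos [ 0.5493 -0.1363  0.1015] jaw yaw -5.0 tilt 0.02 turn -0.99 shift [ 0.02 -0.02  0.01] q7 0.26 w 0.51 F [ 0.9 -0.6  1.8] Tz [-0.12  0.09  0.02] t 17.1
```

The grip is firm, with the width stopped at 44 mm against a commanded 35 mm. 5 degrees of positive turn met almost no moment, so I'll go further that way.

```bash
python3 -m jog '[[[0.4,0,0,0,0.7],[0.4,0,0,0,0.7],[0.4,0,0,0,0.6],[0.4,0,0,0,0]]]' >/dev/null
python3 -c "
from h import *
to(.5485,-.1357,.101,0)"
```

```text
pos [ 0.5493 -0.1363  0.1015] jaw yaw -14.9 tilt 0.02 turn -2.98 shift [ 0.01 -0.02  0.01] q7 0.09 w 0.512 F [0.2 0.1 0.8] Tz [-0.09  0.08 -0.03] t 17.6
```

No moment at 15 degrees, so the cap runs freely this way. I'll continue to about 80.

```bash
python3 -m jog '[[[0.4,0,0,0,1],[0.4,0,0,0,1],[0.4,0,0,0,1],[0.4,0,0,0,1],[0.4,0,0,0,1],[0.4,0,0,0,1],[0.4,0,0,0,0]]]' >/dev/null
python3 -c "
from h import *
to(.5485,-.1357,.101,0)"
python3 -m jog '[[[0.4,0,0,0,1],[0.4,0,0,0,1],[0.4,0,0,0,1],[0.4,0,0,0,1],[0.4,0,0,0,1],[0.4,0,0,0,1],[0.4,0,0,0,1],[0.4,0,0,0,0]]]' >/dev/null
python3 -c "
from h import *
to(.5485,-.1357,.101,-80)"
```

```text
pos [ 0.5494 -0.1363  0.1015] jaw yaw -44.8 tilt 0.02 turn -8.97 shift [ 0.01 -0.02  0.01] q7 -0.4 w 0.513 F [ 0.5 -0.4  1.2] Tz [-0.05  0.13 -0.03] t 18.475
pos [ 0.5494 -0.1363  0.1015] jaw yaw -79.8 tilt 0.02 turn 0.04 shift [-0.02 -0.02  0.01] q7 -0.97 w 0.51 F [0.1 0.3 1.4] Tz [-0.01  0.12 -0.05] t 19.475
```

```bash
python3 -m jog '[[[0.4,0,0,0,0.7],[0.4,0,0,0,0.6],[0.4,0,0,-0.05,0],[0.4,0,0,-0.1,0],[0.4,0,0,0,0]]]' >/dev/null
python3 -c "
from h import *
to(.5485,-.1357,.101,-80)"
```

```text
pos [ 0.5494 -0.1364  0.1077] jaw yaw -86.4 tilt 0.03 turn -1.28 shift [-0.02 -0.02  0.17] q7 -1.09 w 0.51 F [-0.5  0.2 -0.5] Tz [-0.03  0.21  0.03] t 20.1
```

It has risen 6 mm with no pull, so the cap is free. I'll raise it about 60 mm and check.

```bash
python3 -m jog '[[[0.4,0,0,-0.1,0],[0.4,0,0,-0.2,0],[0.4,0,0,-0.3,0],[0.4,0,0,-0.3,0],[0.4,0,0,-0.3,0],[0.4,0,0,-0.2,0],[0.4,0,0,0,0],[0.4,0,0,0,0]]]' >/dev/null
python3 - <<'E'
from h import *
to(.5485,-.1357,.162,-80)
for n in ['scene','side']:
    im,d,K,T=grab(n); Q=cloud(d,K,T)
    near=np.hypot(Q[...,0]-.549,Q[...,1]+.136)<.07
    for nm,lo,hi in [('neck',.115,.13),('tin',.086,.097)]:
        k=near&(Q[...,2]>lo)&(Q[...,2]<hi)
        if k.sum()>9: print(n,nm,k.sum(),cv2.minAreaRect((Q[k][:,:2]*1000).astype(np.float32)),np.median(Q[k],0).round(4))
    k=(np.hypot(Q[...,0]-.566,Q[...,1]-.31)<.05)&(Q[...,2]>.25)&(Q[...,2]<.27); print('pad',np.median(Q[k],0))
    save('e_%s.png'%n,im)
a=cv2.imread('pics/e_scene.png')[200:460,130:430]; b=cv2.imread('pics/e_side.png')[100:360,190:490]
cv2.imwrite('pics/e.png',cv2.resize(np.hstack([a,b]),None,fx=1.33,fy=1.33,interpolation=cv2.INTER_CUBIC))
E
```

```text
pos [ 0.549  -0.1362  0.163 ] jaw yaw -86.5 tilt 0.03 turn -1.29 shift [-0.01 -0.01  0.03] q7 -1.13 w 0.51 F [0.1 0.5 0.1] Tz [-0.01  0.16 -0.03] t 21.1
scene neck 116 ((548.8295288085938, -139.2403106689453), (26.08405113220215, 20.934104919433594), 46.34449768066406) [ 0.5503 -0.1407  0.1241]
scene tin 930 ((547.3779296875, -137.42767333984375), (65.86201477050781, 108.3975830078125), 88.73019409179688) [ 0.5642 -0.1489  0.0932]
pad [0.56603547 0.30354724 0.26094641]
side neck 64 ((547.9135131835938, -132.90443420410156), (23.159303665161133, 32.796852111816406), 16.693391799926758) [ 0.5481 -0.1319  0.1227]
side tin 471 ((549.17333984375, -134.4815673828125), (109.1851806640625, 68.79263305664062), 0.6538347601890564) [ 0.5413 -0.1266  0.0921]
pad [0.56341497 0.31406018 0.26052016]
```

View pics/e.png

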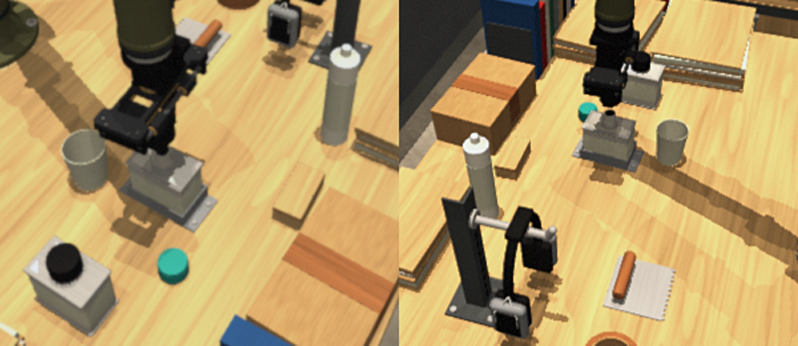

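Both views show the bare neck of the holder tin below the fingers, the tin still down in its holder, and the other tin still capped. The ear defenders hang on the bar. The grip width is still 44 mm, so the cap is held.

```bash
python3 -c "
from h import *
print(job.close_job())"
```

```text
the job is handed in; nothing more can be done
None
```

The job is handed in, about 21 s into the 58 s allowed; the hand-in reports no verdict. The ear defenders hang on the bar, let go of. The holder tin's cap came off and is still in the gripper, about 61 mm above where it sat.

- **Thread:** I turned the cap about 86° in the tool's positive direction, clockwise seen from above, and felt almost no resistance. It then lifted off without any pull, so this tin has the left-hand thread.
- **Ear defenders:** the crown pad's top measures 0.261 m, as expected when hung, with a cup on each side of the bar.
- **Cap and tin:** the tool is level (tilt 0.03°), the grip width holds at 44 mm, and there is no load at the wrist. The tin's neck is bare, and its top is still at 0.092–0.093 m, down in the holder.
- **Everything else:** the other tin still has its cap. The things in the last pictures showed no visible movement, though I did not measure each one.

The two fixed cameras differed by 3–10 mm in y on small targets such as the pad, bar and neck. I used their average, and the wrist view confirmed it at the cap. No check failed.

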